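# Tap a cover plate true to the line of a spring-centred measuring stage

### The job

The aluminium cover plate lies askew on the measuring stage. Tap it gently from opposite sides, near one end and the other in turn, without lifting it or pressing down on it, until with the hand away its black centre line lies on the red line of the platen at both ends; then press the green start button fully and let it go. The platen floats on soft springs and gives when the plate is pushed; leave the ring gauge, tape roll and wooden case where they are.

Things in the scene. Friction and masses are not known exactly. Their poses are not given: they have to be found in the camera images.
- mark (a point): Middle of the red line (4 mm wide, 278 mm long) on the top face of the grey platen, 50 mm above the table. x axis along the line (away from the robot), y axis across it, z up. The platen is 280 mm along the line by 180 mm across, in a fixed white stage base, 320 x 220 x 30 mm.
- plate_mid (a point): Centre (half-way up) of the loose aluminium cover plate, 180 mm long (x axis), 100 mm wide (y axis), 17 mm thick, 0.6 to 1 kg, flat on the platen, turned 8 to 15 degrees off the red line, its middle within 8 mm of it. Black line along the middle of its top. Too wide to grip. Pushed sideways near one end it turns about a point beyond its middle: the other end moves a little the opposite way.
- plate_near (a point): Middle of the plate's end face nearer the robot: 90 mm from its centre along its -x axis, half-way up the thickness, on its black centre line.
- plate_far (a point): Middle of the plate's end face farther from the robot: 90 mm from its centre along its +x axis, half-way up the thickness, on its black centre line.
- plate: The same cover plate; its origin is the centre of its underside, axes as for plate_mid.
- platen: The platen; origin at the centre of its underside, 12 mm below the mark, axes as for mark. It slides only along its y axis, up to 14 mm either way, against centring springs of 300 N/m, and returns to its middle when left alone. While the plate is pushed sideways, the platen shifts with it by the push force divided by 300 N/m; the force at which the plate slips varies between starts.
- start_top (a point): Centre of the top of the green start button (32 mm across) in a low black housing fixed to the table, to the left or the right of the stage. It is pressed straight down.
- start (a joint): Travel of the start button in m: 0 released, 0.006 fully down (takes 5 N; it springs back).
- ring_gauge: Steel ring gauge, 60 mm across, 22 mm high, standing on the table; origin at the centre of its underside. Leave it alone.
- tape_roll: Yellow tape roll, 84 mm across, 24 mm high, lying on the table; origin at the centre of its underside. Leave it alone.
- block_case: Wooden gauge block case, 70 x 110 x 28 mm, on the table; origin at the centre of its underside. Leave it alone.
There are look-alikes about, which are no part of the job. Of the things shaped like the part that bears start_top, the black one is meant.

How it is judged:
By the outcome, as a careful person would: the job done as asked, in the order asked, and still so for the second after the job is handed in, with the robot touching nothing.
It also fails if it takes over 61 s, if anything falls off the work surface, if the arm or the gripper's body presses on something with over 40 N, if the wrist force passes 120 N, or if a joint passes its speed limit or range.

### The arm

A 6-joint arm with a two-finger parallel gripper is mounted at the origin on the work surface. World frame = base frame: x ahead of the robot, y to its left, z up, the work surface at z = 0. Lengths are in mm, angles in degrees, forces in N, time in s.
With the tool pointing down it reaches from about 300 to 850 mm from the base axis. Payload 4.2 kg.
Tool frame: the origin (TCP) lies at the very end of the fingers, on their centre line; the grasp point (between the pads) lies 19 mm behind it; z points along the fingers, y is the line along which they close (so a half turn about z gives the same grasp; the last joint's range is limited). The gripper opens to 91 mm and grips with 3 to 60 N. Pads are 32 mm wide; open, the fingers measure 118 mm over their backs; the gripper's body (76 mm by 178 mm) begins 60 mm behind the grasp point.
Start: joints at [64.114, 18.312, 89.639, -0, 72.044, -1.146], TCP at [240.645, 522.238, 213.976] pointing down, gripper open.
Joint ranges: [-177.97, 177.97], [-48.28, 115.42], [12.27, 149.76], [-77.06, 257.06], [2.81, 150.46], [-146.56, 146.56]. Speed limits (degrees/s): [147.25, 147.25, 180, 180, 180, 180].

### API

Orientations are given as [roll, pitch, yaw] about the fixed x, y, z axes, in that order (R = Rz(yaw) Ry(pitch) Rx(roll)).
In Python, from workcell import * gives the robot as it stands.
- The arm moves only by the tool move_arm, never from a script. Its argument "motion" is a list of rows, each a list of 3 entries, a list of its own where there are three numbers: the finger opening in mm, from 0 to 91.2, then the shift along the world's x, y, z in units of 25 mm (1.0 is 25 mm), then the turn, a rotation vector about the world's x, y, z in units of 4 degrees (1.0 is 4 degrees). In form: [[grip, [x, y, z], [ax, ay, az]], ...]. A call has 1 to 20 rows; each row shifts and turns the commanded pose from where the row before left it; what a row does not reach is not made up. A row lasts 1/12 s, in which the tool goes at most 41.7 mm and 7.16 degrees, less where a joint would pass 70% of its speed; a pose out of reach is approached as far as the arm can. A call with a number of a shift or a turn outside -1 to 1 is refused whole. A call with a gripper value outside its range is refused whole. The fingers move at their own pace and stop on an object; "grip_force" is the grip in N (left out, the last holds). Time passes only in rows, so rows that do not move let the fingers close. It gives the time, the measured TCP pose, the force, the opening and the grip force at its end, in the units of the state.
- state(): the state, without advancing time (a new reading comes with each control period).
- grab_frame(name): name is "side" or "top"; returns the picture (480x640x3 uint8, blue, green, red); there is no depth.
- camera_info(name): a dict with "fx", "fy", "cx", "cy" (pixels), "rvec" (rotation vector, rad) and "tvec" (3), from world to camera coordinates, as OpenCV has them. Camera axes: x right, y down, z forward; pixel columns grow to the right and rows downward; lengths in mm; the calibration is good to about 2 mm. A picture is of the moment at which its call begins. camera_info takes no time and is no camera call.
- job_done(): hands the job in; it is judged then, once.
The state is a dict: "time_s": time; "qpos": joint angles; "qvel": joint speeds; "effort": joint torques, N m; "ee_pos": TCP position; "ee_rot": TCP orientation; "force": force on the tool from outside, world axes, zero at the start; "torque": the same for the moment, N m; "gripper_width": finger opening in mm; "gripper_force": force on a finger pad.
Only numpy, scipy, OpenCV 4.12 (cv2) and the standard library are available. Lean on these libraries where they do the work, as an engineer would, in place of code of your own. Each camera call takes 0.05 s, during which the arm holds its last target. There are 200 camera calls.

## Working session

There is one attempt and no reset: what is moved stays moved. The work goes in short steps, Python scripts to look and compute and a tool call to move; the robot and the scene stay as the last step left them, time stands still between calls to the robot, and variables do not carry over. Pictures are saved under pics/ and viewed, at most 10 in all, crops included, and the job is handed in when it is done.

Besides the shell and the picture viewer there is one more tool, called after "Emit:" as name(argument=value, ...), one argument or row to a line, values as JSON. move_arm: Moves the arm, as the interface text tells. Shifts and turns lie within -1 to 1; 1 stands for 25 mm of shift or 4 degrees of turn. Its arguments: {"type":"object","properties":{"motion":{"type":"array","items":{"type":"array"}},"grip_force":{"type":"number"}},"required":["motion"]}

```bash
mkdir -p pics; ls
python3 - <<'E'
from workcell import *
import cv2
for n in("top","side"):
    cv2.imwrite(f"pics/{n}0.png",grab_frame(n)); print(camera_info(n))
s=state();print(s["time_s"],s["ee_pos"],s["ee_rot"],s["force"],s["gripper_width"])
E
```

```text
pics
{'fx': 503.88601909927115, 'fy': 503.88601909927115, 'cx': 325.7892962183647, 'cy': 231.87384738671608, 'rvec': array([ 2.09591732, -2.14668917,  0.15038524]), 'tvec': array([  29.19187448,  596.96164095, 1124.96062295])}
{'fx': 492.8667591364898, 'fy': 492.8667591364898, 'cx': 312.4062279819944, 'cy': 234.4780714407531, 'rvec': array([ 0.08851537, -2.84134577,  1.23593017]), 'tvec': array([599.90566116,  70.34443143, 854.21075036])}
0.1 [240.44578658 521.82495621 213.19177554] [-1.79908298e+02 -2.43100916e-03  1.55261433e+02] [-0.70970963  0.12285503  0.21045161] 91.11731411496356
```

View pics/top0.png

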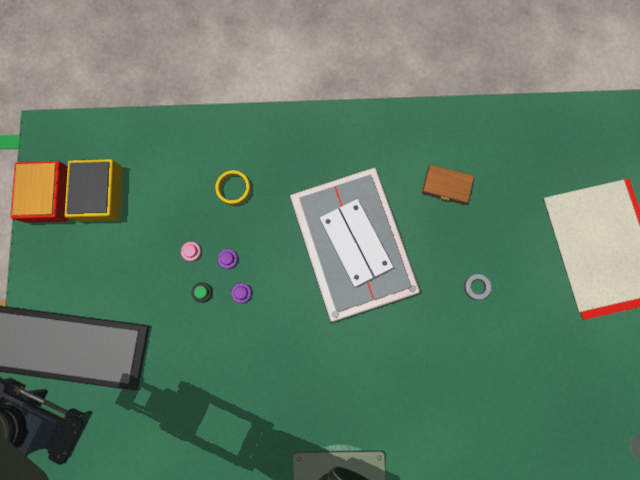

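View pics/side0.png

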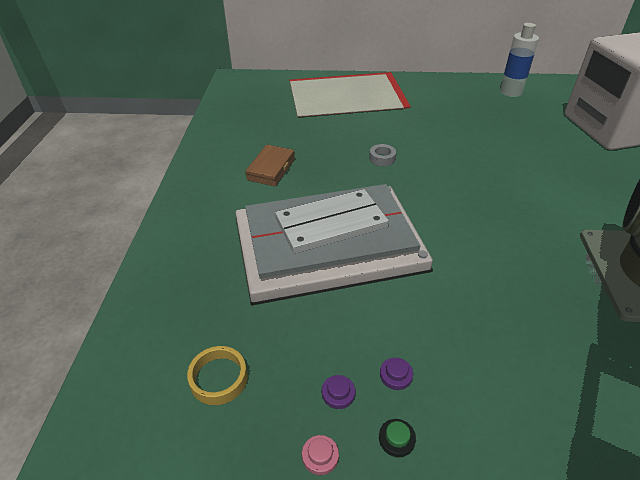

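The top view shows the stage at about (355,245), with the plate askew and red line ends at (338,195) and (371,290). The candidates shaped like the button are green on black (202,292), pink (191,251), and purple (228,259) and (242,293). The black-housed one with the green cap fits. I'll confirm it in an enlarged crop.

```bash
cat > h.py <<'E'
from workcell import *
import cv2, numpy as np
def cast(n,uv,z):
    c=camera_info(n);R=cv2.Rodrigues(np.array(c["rvec"]))[0];o=-R.T@np.array(c["tvec"])
    uv=np.asarray(uv,float).reshape(-1,2)
    d=np.c_[(uv[:,0]-c["cx"])/c["fx"],(uv[:,1]-c["cy"])/c["fy"],np.ones(len(uv))]@R
    return (o+d*((z-o[2])/d[:,2])[:,None])[:,:2]
def proj(n,p):
    c=camera_info(n);K=np.array([[c["fx"],0,c["cx"]],[0,c["fy"],c["cy"]],[0,0,1]])
    return cv2.projectPoints(np.asarray(p,float).reshape(-1,3),np.array(c["rvec"]),np.array(c["tvec"]),K,None)[0].reshape(-1,2)
def line(p,w=None):
    "weighted total-least-squares line, trimmed; returns point, direction (+x)"
    w=np.ones(len(p)) if w is None else w
    for _ in range(4):
        m=np.average(p,0,w);d=np.linalg.eigh(np.cov((p-m).T,aweights=w))[1][:,1];d*=np.sign(d[0])
        r=np.abs((p-m)@[-d[1],d[0]]);k=r<max(4,2.5*r.std());p,w=p[k],w[k]
    return m,d
def look(n,roi):
    im=grab_frame(n);x0,x1,y0,y1=roi;b=im.astype(float)
    sel=np.zeros(im.shape[:2],bool);sel[y0:y1,x0:x1]=1
    red=np.clip(b[...,2]-np.maximum(b[...,0],b[...,1])-25,0,None)*sel
    v,u=np.nonzero(red);P=cast(n,np.c_[u,v],50);w=red[v,u]
    rm,rd=line(P,w)
    g=im.min(2);m=((g>170)&sel).astype(np.uint8)
    m=cv2.morphologyEx(m,cv2.MORPH_CLOSE,np.ones((5,5)))
    q=proj(n,[*rm,67])[0]
    cs=[c for c in cv2.findContours(m,cv2.RETR_LIST,cv2.CHAIN_APPROX_NONE)[0]
        if 800<cv2.contourArea(c)<12000]
    out=[]
    for c in cs:
        r=cv2.minAreaRect(cast(n,c[:,0],67).astype(np.float32)); out.append((abs(max(r[1])-178)+abs(min(r[1])-98),r,c))
    e,r,c=min(out,key=lambda t:t[0]); box=cv2.boxPoints(r)
    ctr=np.array(r[0]); s=max((box[1]-box[0],box[2]-box[1]),key=np.linalg.norm);s=s/np.linalg.norm(s);s*=np.sign(s[0])
    # darkness along the middle strip
    pm=np.zeros(im.shape[:2],np.uint8);cv2.drawContours(pm,[c],-1,1,-1)
    v,u=np.nonzero(pm);P=cast(n,np.c_[u,v],67);a=(P-ctr)@s;t=(P-ctr)@[-s[1],s[0]]
    w=np.clip(np.percentile(g[pm>0],60)-25-g[v,u].astype(float),0,None);k=(abs(t)<14)&(abs(a)<80)&(w>0)
    bm,bd=line(P[k],w[k])
    ctr=bm+bd*((ctr-bm)@bd)
    nn=np.array([-rd[1],rd[0]])
    L=[ (ctr+sg*90*bd-rm)@nn for sg in(-1,1)]
    ang=lambda d:np.degrees(np.arctan2(d[1],d[0]))
    print(n,"rect",np.round(r[1],1),"ctr",ctr.round(1),"plate ang %.2f red ang %.2f red mid"%(ang(bd),ang(rd)),rm.round(1),"off near %.2f far %.2f"%tuple(L))
    return im,dict(ctr=ctr,bd=bd,rm=rm,rd=rd,near=L[0],far=L[1])
ROI=dict(top=(285,425,165,325),side=(235,435,180,300))
E
python3 - <<'E'
from h import *
for n in("top","side"):
    im,d=look(n,ROI[n])
    print({k:np.round(v,2) for k,v in d.items()})
    lo,hi={"top":((170,90,210),(232,315)),"side":((0,0,0),(0,0))}[n] if 0 else (0,0)
    hsv=cv2.cvtColor(im,cv2.COLOR_BGR2HSV)
    m=((abs(hsv[...,0].astype(int)-65)<12)&(hsv[...,1]>170)&(hsv[...,2]>90)).astype(np.uint8)
    _,_,st,ce=cv2.connectedComponentsWithStats(m)
    for s,c in zip(st[1:],ce[1:]):
        if 60<s[4]<1500: print("green",s,c.round(1),[cast(n,c,z).round(1) for z in(20,30,40)])
    c={"top":(140,340,150,310),"side":(280,440,340,480)}[n]
    cv2.imwrite(f"pics/{n}_z.png",cv2.resize(im[c[2]:c[3],c[0]:c[1]],None,fx=3,fy=3))
a=cv2.imread("pics/top_z.png")[:,:400];b=cv2.imread("pics/side_z.png")[:,-400:]
b=cv2.resize(b,(400,int(b.shape[0]*400/b.shape[1])));h=min(len(a),len(b))
cv2.imwrite("pics/crop1.png",np.hstack([a[-h:],b[-h:]]))
E
```

```text
top rect [178.5  98.9] ctr [570.9 -53.1] plate ang 25.16 red ang 16.92 red mid [581.7 -46.6] off near -15.98 far 9.81
{'ctr': array([570.88, -53.1 ]), 'bd': array([0.91, 0.43]), 'rm': array([581.69, -46.59]), 'rd': array([0.96, 0.29]), 'near': np.float64(-15.98), 'far': np.float64(9.81)}
side rect [177.6  98.3] ctr [571.6 -51.3] plate ang 25.13 red ang 16.72 red mid [607.  -38.2] off near -15.58 far 10.75
{'ctr': array([571.61, -51.33]), 'bd': array([0.91, 0.42]), 'rm': array([607.01, -38.18]), 'rd': array([0.96, 0.29]), 'near': np.float64(-15.58), 'far': np.float64(10.75)}
```

View pics/crop1.png

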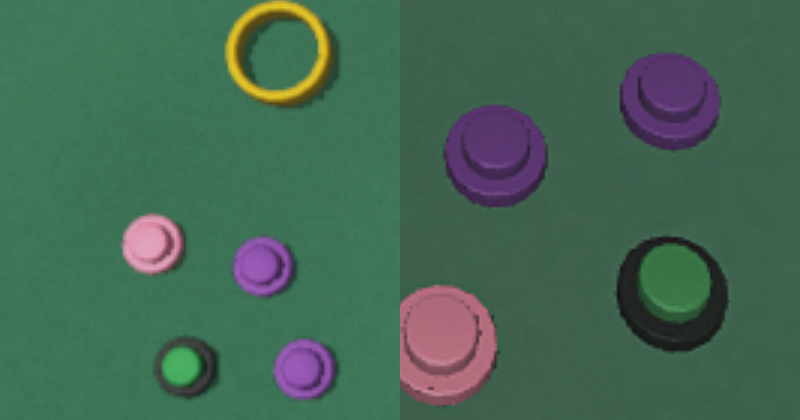

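The crop confirms the target: only the lower-centre button has a black housing with a green cap, at top (202,292) and side (397,437). The plate is measured: near end about 16 mm too far right, far end about 10 mm too far left. Now I'll move to the right-hand side near the near end, with fingers closed.

Emit:
move_arm(
  motion=[
    [0,[0.43,-1,-0.16],[0,0,-0.6]],
    [0,[0.43,-1,-0.16],[0,0,-0.6]],
    [0,[0.43,-1,-0.16],[0,0,-0.6]],
    [0,[0.43,-1,-0.16],[0,0,-0.6]],
    [0,[0.43,-1,-0.16],[0,0,-0.6]],
    [0,[0.43,-1,-0.16],[0,0,-0.6]],
    [0,[0.43,-1,-0.16],[0,0,-0.6]],
    [0,[0.43,-1,-0.16],[0,0,-0.6]],
    [0,[0.43,-1,-0.16],[0,0,-0.6]],
    [0,[0.43,-1,-0.16],[0,0,-0.6]],
    [0,[0.43,-1,-0.16],[0,0,-0.6]],
    [0,[0.43,-1,-0.16],[0,0,-0.6]],
    [0,[0.43,-1,-0.16],[0,0,-0.6]],
    [0,[0.43,-1,-0.16],[0,0,-0.6]],
    [0,[0.43,-1,-0.16],[0,0,-0.6]],
    [0,[0.43,-1,-0.16],[0,0,-0.6]],
    [0,[0.43,-1,-0.16],[0,0,-0.6]],
    [0,[0.43,-1,-0.16],[0,0,-0.6]],
    [0,[0.43,-1,-0.16],[0,0,-0.6]],
    [0,[0.43,-1,-0.16],[0,0,-0.6]],
  ],
)

```text
time_s: 1.87
ee_pos: [455.9, 20.9, 133.8]
ee_rot: [180.0, -0.0, 107.1]
force: [-0.1, 0.3, 0.8]
gripper_width: 0.5
gripper_force: 0.0
```

Emit:
move_arm(
  motion=[
    [0,[0.385,-0.9,-0.1],[0,0,0]],
    [0,[0.385,-0.9,-0.1],[0,0,0]],
    [0,[0.385,-0.9,-0.1],[0,0,0]],
    [0,[0.385,-0.9,-0.1],[0,0,0]],
    [0,[0.385,-0.9,-0.1],[0,0,0]],
    [0,[0.385,-0.9,-0.1],[0,0,0]],
    [0,[0.385,-0.9,-0.1],[0,0,0]],
    [0,[0.385,-0.9,-0.1],[0,0,0]],
    [0,[0,0,-0.74],[0,0,0]],
    [0,[0,0,-0.74],[0,0,0]],
    [0,[0,0,-0.74],[0,0,0]],
    [0,[0,0,0],[0,0,0]],
    [0,[0,0,0],[0,0,0]],
  ],
)

```text
time_s: 2.95
ee_pos: [532.0, -157.6, 57.8]
ee_rot: [-179.9, -0.1, 107.3]
force: [0.5, 0.4, 0.0]
gripper_width: 0.3
gripper_force: 0.0
```

Run:
```python
from h import *
for n in("top","side"):
    try: im,d=look(n,ROI[n])
    except Exception as e: print(n,e); im=grab_frame(n)
    if n=="side": b=im
    else: a=im
    # button: bright green in top/side near first-seen pixel
    u,v={"top":(202,292),"side":(397,435)}[n]; p=im[v-22:v+22,u-22:u+22].astype(int)
    m=(p[...,1]-np.maximum(p[...,0],p[...,2])>55); yy,xx=np.nonzero(m); c=(u-22+xx.mean(),v-22+yy.mean())
    print("btn",n,m.sum(),np.round(c,1),p[22,22],p[2,2],[cast(n,c,z).round(1).tolist() for z in(20,30,40)])
cv2.imwrite("pics/p1.png",np.hstack([cv2.resize(a[160:330,280:440],(400,425)),cv2.resize(b[130:300,240:440],(400,340)) if 0 else cv2.resize(b[120:300,230:430],(400,425))]))
```

```text
top rect [179.6  99. ] ctr [570.4 -53.3] plate ang 25.15 red ang 16.92 red mid [580.9 -46.8] off near -16.03 far 9.72
btn top 122 [199.7 291.5] [ 98 178  74] [ 92 123  64] [[[467.6, 316.9]], [[467.1, 314.1]], [[466.5, 311.3]]]
side rect [178.1  98.6] ctr [571.7 -51.3] plate ang 25.12 red ang 15.40 red mid [609.3 -41.8] off near -14.35 far 16.06
btn side 5 [396.6 442.2] [ 76 126  63] [ 82 103  66] [[[470.7, 331.4]], [[472.0, 336.0]], [[473.2, 340.6]]]
```

View pics/p1.png

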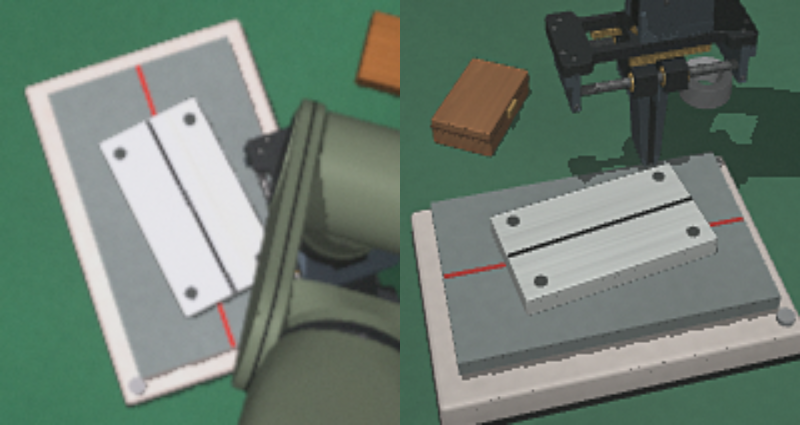

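The fingers stand just right of the plate's near end (crop right half, about (650,165)) and clear of it. I'll push gently along the line's normal.

Emit:
move_arm(
  motion=[
    [0,[-0.03,0.1,0],[0,0,0]],
    [0,[-0.03,0.1,0],[0,0,0]],
    [0,[-0.03,0.1,0],[0,0,0]],
    [0,[-0.03,0.1,0],[0,0,0]],
    [0,[-0.03,0.1,0],[0,0,0]],
    [0,[-0.03,0.1,0],[0,0,0]],
    [0,[-0.03,0.1,0],[0,0,0]],
    [0,[-0.03,0.1,0],[0,0,0]],
    [0,[-0.03,0.1,0],[0,0,0]],
    [0,[0,0,0],[0,0,0]],
  ],
)

```text
time_s: 3.88
ee_pos: [526.2, -135.2, 58.8]
ee_rot: [180.0, 0.0, 107.3]
force: [0.2, -3.6, 2.6]
gripper_width: 0.1
gripper_force: 1.7
```

```bash
cat >> h.py <<'E'
RED=dict(top=((581.7,-46.6),16.92),side=(( 607.,-38.18),16.75))
def chk():
    "plate end offsets against the resting red line"
    o=[]
    for n in("top","side"):
        try: im,d=look(n,ROI[n])
        except Exception as e: print(n,"fail",e);continue
        p,a=RED[n];a=np.radians(a);nn=np.array([-np.sin(a),np.cos(a)])
        L=[(d["ctr"]+s*90*d["bd"]-p)@nn for s in(-1,1)];print("  rest-line off near %.2f far %.2f"%tuple(L))
    s=state();print(round(s["time_s"],2),np.round(s["ee_pos"],1),np.round(s["force"],1))
E
python3 -c "
from h import *
chk()"
```

```text
top rect [179.1  98.7] ctr [566.8 -41.3] plate ang 25.19 red ang 16.93 red mid [607.2 -25.7] off near -16.13 far 9.72
  rest-line off near -3.59 far 22.29
side rect [177.9 114.5] ctr [568.1 -39.6] plate ang 25.12 red ang 15.27 red mid [604.2 -30.9] off near -14.30 far 16.51
  rest-line off near -3.23 far 22.98
3.98 [ 526.3 -135.5   58.7] [ 0.8 -3.8  3. ]
```

The platen rode along by 12.5 mm with no slip yet. Continuing in small steps.

Emit:
move_arm(
  motion=[
    [0,[-0.03,0.1,0],[0,0,0]],
    [0,[-0.03,0.1,0],[0,0,0]],
    [0,[0,0,0],[0,0,0]],
  ],
)

```text
time_s: 4.23
ee_pos: [524.3, -130.7, 58.6]
ee_rot: [-180.0, 0.1, 107.3]
force: [-0.8, -4.7, 2.8]
gripper_width: 0.6
gripper_force: 2.1
```

```bash
python3 -c "
from h import *
chk()"
```

```text
top rect [179.2  99.5] ctr [566.5 -38.1] plate ang 24.07 red ang 16.92 red mid [620.8 -20. ] off near -12.64 far 9.77
  rest-line off near 1.39 far 23.79
side rect [178.1  98.7] ctr [567.6 -36.1] plate ang 23.94 red ang 15.24 red mid [603.  -29.5] off near -10.70 far 16.51
  rest-line off near 2.07 far 24.59
4.33 [ 524.4 -130.6   58.5] [ 0.4 -5.5  3.3]
```

Emit:
move_arm(
  motion=[
    [0,[-0.03,0.09,0],[0,0,0]],
    [0,[-0.03,0.09,0],[0,0,0]],
    [0,[-0.03,0.09,0],[0,0,0]],
    [0,[-0.03,0.09,0],[0,0,0]],
    [0,[0,0,0],[0,0,0]],
  ],
)

```text
time_s: 4.75
ee_pos: [520.8, -121.3, 58.3]
ee_rot: [-179.9, -0.0, 107.3]
force: [-1.6, -4.4, 2.8]
gripper_width: 0.0
gripper_force: 2.0
```

```bash
python3 -c "
from h import *
chk()"
```

```text
top rect [178.9  98.7] ctr [567.5 -32.4] plate ang 20.44 red ang -86.45 red mid [681.7 -19.4] off near -200.95 far -28.71
  rest-line off near 12.25 far 23.29
side rect [178.3  98.7] ctr [568.4 -30.6] plate ang 20.35 red ang 15.18 red mid [592.9 -32.3] off near -0.00 far 16.23
  rest-line off near 12.77 far 24.08
4.85 [ 520.9 -121.3   58.2] [-0.5 -4.3  1.4]
```

Slipping well. Back off slowly, lift, and check at rest.

Emit:
move_arm(
  motion=[
    [0,[0.03,-0.1,0],[0,0,0]],
    [0,[0.03,-0.1,0],[0,0,0]],
    [0,[0.03,-0.1,0],[0,0,0]],
    [0,[0.03,-0.1,0],[0,0,0]],
    [0,[0.03,-0.1,0],[0,0,0]],
    [0,[0.03,-0.1,0],[0,0,0]],
    [0,[0.03,-0.1,0],[0,0,0]],
    [0,[0.05,-0.2,0],[0,0,0]],
    [0,[0.05,-0.2,0],[0,0,0]],
    [0,[0,0,1],[0,0,0]],
    [0,[0,0,1],[0,0,0]],
    [0,[0,0,0.4],[0,0,0]],
  ],
)

```text
time_s: 5.85
ee_pos: [530.9, -149.6, 121.3]
ee_rot: [179.8, 0.1, 107.2]
force: [1.3, -0.9, 0.2]
gripper_width: 0.5
gripper_force: 0.0
```

```bash
python3 -c "
from h import *
chk()"
```

```text
top rect [178.9  99.1] ctr [571.5 -45.8] plate ang 20.41 red ang 16.92 red mid [576.7 -48.1] off near -1.75 far 9.22
  rest-line off near -1.72 far 9.23
side rect [178.   98.5] ctr [572.4 -43.9] plate ang 20.34 red ang 15.33 red mid [599.9 -44.4] off near -0.11 far 15.62
  rest-line off near -1.18 far 10.09
5.95 [ 530.6 -149.4  120.3] [ 0.4 -0.5 -0.6]
```

Emit:
move_arm(
  motion=[
    [0,[0.38,0.92,0],[0,0,0]],
    [0,[0.38,0.92,0],[0,0,0]],
    [0,[0.38,0.92,0],[0,0,0]],
    [0,[0.38,0.92,0],[0,0,0]],
    [0,[0.38,0.92,0],[0,0,0]],
    [0,[0.38,0.92,0],[0,0,0]],
    [0,[0.38,0.92,0],[0,0,0]],
    [0,[0.38,0.92,0],[0,0,0]],
    [0,[0.38,0.92,0],[0,0,0]],
    [0,[0,0,0],[0,0,0]],
    [0,[0,0,-0.84],[0,0,0]],
    [0,[0,0,-0.84],[0,0,0]],
    [0,[0,0,-0.84],[0,0,0]],
    [0,[0,0,0],[0,0,0]],
  ],
)

```text
time_s: 7.12
ee_pos: [612.5, 57.7, 51.6]
ee_rot: [-179.7, -0.1, 107.3]
force: [0.5, -0.9, -0.1]
gripper_width: 0.4
gripper_force: 0.0
```

```bash
python3 -c "
from h import *
chk()"
```

```text
top fail Weights sum to zero, can't be normalized
side fail Weights sum to zero, can't be normalized
7.22 [613.5  57.7  54. ] [-0.6 -0.7  0. ]
```

Emit:
move_arm(
  motion=[
    [0,[0.03,-0.1,0.1],[0,0,0]],
    [0,[0.03,-0.1,0],[0,0,0]],
    [0,[0.03,-0.1,0],[0,0,0]],
    [0,[0.03,-0.1,0],[0,0,0]],
    [0,[0.03,-0.1,0],[0,0,0]],
    [0,[0.03,-0.1,0],[0,0,0]],
    [0,[0.03,-0.1,0],[0,0,0]],
    [0,[0.03,-0.1,0],[0,0,0]],
    [0,[0.03,-0.1,0],[0,0,0]],
    [0,[0.03,-0.1,0],[0,0,0]],
    [0,[0,0,0],[0,0,0]],
  ],
)

```text
time_s: 8.13
ee_pos: [622.3, 33.1, 58.1]
ee_rot: [180.0, -0.0, 107.2]
force: [-1.1, 3.7, 2.0]
gripper_width: 0.6
gripper_force: 1.7
```

Run:
```python
from h import *
a=grab_frame("top");b=grab_frame("side")
cv2.imwrite("pics/p2.png",np.hstack([cv2.resize(a[160:330,280:440],(400,425)),cv2.resize(b[120:300,230:430],(400,425))]))
s=state();print(s["time_s"],s["ee_pos"],s["force"])
```

```text
8.2333 [622.15482597  33.49298596  58.11999562] [-0.73009137  4.29697648  2.96164576]
```

View pics/p2.png

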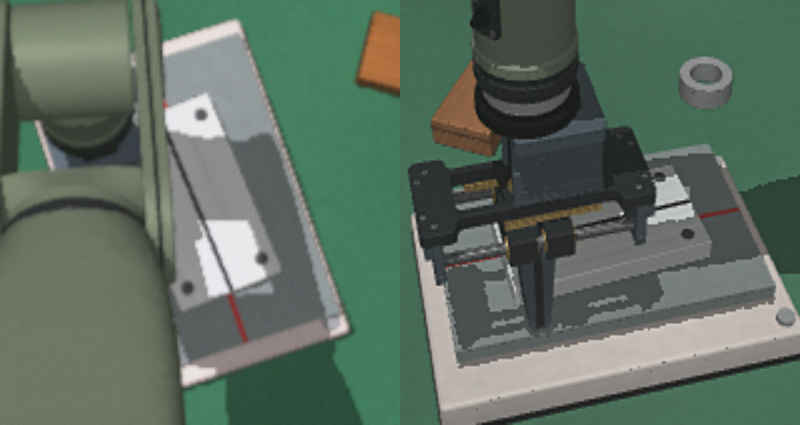

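The hand stands at the left of the far end. The platen has shifted right about 13 mm with a 4 N push, so it is about to slip. The plate's near end and the black line are still visible in both halves.

Emit:
move_arm(
  motion=[
    [0,[0.03,-0.1,0],[0,0,0]],
    [0,[0.03,-0.1,0],[0,0,0]],
    [0,[0.03,-0.09,0],[0,0,0]],
    [0,[0,0,0],[0,0,0]],
    [0,[-0.03,0.1,0],[0,0,0]],
    [0,[-0.03,0.1,0],[0,0,0]],
    [0,[-0.03,0.1,0],[0,0,0]],
    [0,[-0.03,0.1,0],[0,0,0]],
    [0,[-0.03,0.1,0],[0,0,0]],
    [0,[-0.03,0.1,0],[0,0,0]],
    [0,[-0.03,0.1,0],[0,0,0]],
    [0,[-0.03,0.1,0],[0,0,0]],
    [0,[0,0.4,0.4],[0,0,0]],
    [0,[0,1,1],[0,0,0]],
    [0,[-0.2,1,0.6],[0,0,0]],
    [0,[-0.2,1,0],[0,0,0]],
    [0,[-0.2,1,0],[0,0,0]],
    [0,[-0.2,1,0],[0,0,0]],
    [0,[0,0,0],[0,0,0]],
  ],
)

```text
time_s: 9.82
ee_pos: [597.6, 185.8, 109.1]
ee_rot: [179.9, -0.1, 107.5]
force: [-0.1, -0.3, -0.2]
gripper_width: 0.3
gripper_force: 0.0
```

```bash
python3 -c "
from h import *
chk()"
```

```text
top rect [179.2  99.3] ctr [571.2 -48.8] plate ang 18.20 red ang 16.92 red mid [575.8 -48.4] off near -1.07 far 2.96
  rest-line off near -1.04 far 2.99
side fail min() iterable argument is empty
9.92 [598.3 182.2 108.7] [-1.   0.9  0.5]
```

Emit:
move_arm(
  motion=[
    [0,[0.2,-1,0],[0,0,0]],
    [0,[0.2,-1,0],[0,0,0]],
    [0,[0.2,-1,0],[0,0,0]],
    [0,[0.2,-1,0],[0,0,0]],
    [0,[0,-0.7,-0.4],[0,0,0]],
    [0,[0,-0.4,-0.9],[0,0,0]],
    [0,[0,-0.3,-0.7],[0,0,0]],
    [0,[0,0,0],[0,0,0]],
    [0,[0.03,-0.1,0],[0,0,0]],
    [0,[0.03,-0.1,0],[0,0,0]],
    [0,[0.03,-0.1,0],[0,0,0]],
    [0,[0.03,-0.1,0],[0,0,0]],
    [0,[0.03,-0.1,0],[0,0,0]],
    [0,[0.03,-0.1,0],[0,0,0]],
    [0,[0.03,-0.1,0],[0,0,0]],
    [0,[0.03,-0.1,0],[0,0,0]],
    [0,[0.03,-0.1,0],[0,0,0]],
    [0,[0,0,0],[0,0,0]],
  ],
)

```text
time_s: 11.42
ee_pos: [625.9, 23.7, 58.4]
ee_rot: [179.9, -0.0, 107.2]
force: [1.4, 4.6, 3.0]
gripper_width: 0.5
gripper_force: 2.1
```

Emit:
move_arm(
  motion=[
    [0,[-0.03,0.1,0],[0,0,0]],
    [0,[-0.03,0.1,0],[0,0,0]],
    [0,[-0.03,0.1,0],[0,0,0]],
    [0,[-0.03,0.1,0],[0,0,0]],
    [0,[-0.03,0.1,0],[0,0,0]],
    [0,[-0.03,0.1,0],[0,0,0]],
    [0,[-0.03,0.1,0],[0,0,0]],
    [0,[-0.03,0.1,0],[0,0,0]],
    [0,[0,0.4,0.4],[0,0,0]],
    [0,[0,1,1],[0,0,0]],
    [0,[-0.2,1,0.6],[0,0,0]],
    [0,[-0.2,1,0],[0,0,0]],
    [0,[-0.2,1,0],[0,0,0]],
    [0,[-0.2,1,0],[0,0,0]],
    [0,[0,0,0],[0,0,0]],
  ],
)

```text
time_s: 12.67
ee_pos: [598.3, 183.3, 109.0]
ee_rot: [179.9, -0.1, 107.5]
force: [0.0, 0.5, 0.9]
gripper_width: 0.7
gripper_force: 0.0
```

```bash
python3 -c "
from h import *
chk()"
```

```text
top rect [179.1  99.2] ctr [571.1 -50. ] plate ang 17.39 red ang 16.93 red mid [575.5 -48.5] off near -0.88 far 0.58
  rest-line off near -0.87 far 0.62
side fail min() iterable argument is empty
12.77 [599.  179.7 108.7] [-0.2 -0.5  0.1]
```

Emit:
move_arm(
  motion=[
    [0,[0.2,-1,0],[0,0,0]],
    [0,[0.2,-1,0],[0,0,0]],
    [0,[0.2,-1,0],[0,0,0]],
    [0,[0.2,-1,0],[0,0,0]],
    [0,[0,-0.7,-0.4],[0,0,0]],
    [0,[0,-0.4,-0.9],[0,0,0]],
    [0,[0,-0.3,-0.7],[0,0,0]],
    [0,[0,0,0],[0,0,0]],
    [0,[0.03,-0.1,0],[0,0,0]],
    [0,[0.03,-0.1,0],[0,0,0]],
    [0,[0.03,-0.1,0],[0,0,0]],
    [0,[0.03,-0.1,0],[0,0,0]],
    [0,[0.03,-0.1,0],[0,0,0]],
    [0,[0.03,-0.1,0],[0,0,0]],
    [0,[0.03,-0.1,0],[0,0,0]],
    [0,[0.03,-0.1,0],[0,0,0]],
    [0,[0.01,-0.03,0],[0,0,0]],
    [0,[0,0,0],[0,0,0]],
  ],
)

```text
time_s: 14.27
ee_pos: [625.9, 23.3, 58.5]
ee_rot: [179.9, -0.0, 107.2]
force: [0.2, 4.6, 2.9]
gripper_width: 0.5
gripper_force: 2.2
```

Emit:
move_arm(
  motion=[
    [0,[-0.03,0.1,0],[0,0,0]],
    [0,[-0.03,0.1,0],[0,0,0]],
    [0,[-0.03,0.1,0],[0,0,0]],
    [0,[-0.03,0.1,0],[0,0,0]],
    [0,[-0.03,0.1,0],[0,0,0]],
    [0,[-0.03,0.1,0],[0,0,0]],
    [0,[-0.03,0.1,0],[0,0,0]],
    [0,[-0.03,0.1,0],[0,0,0]],
    [0,[0,0.2,0.4],[0,0,0]],
    [0,[0,0.2,1],[0,0,0]],
    [0,[0,0.2,1],[0,0,0]],
    [0,[-0.4,-1,0.2],[0,0,0]],
    [0,[-0.4,-1,0],[0,0,0]],
    [0,[-0.4,-1,0],[0,0,0]],
    [0,[-0.4,-1,0],[0,0,0]],
    [0,[-0.4,-1,0],[0,0,0]],
    [0,[-0.4,-1,0],[0,0,0]],
    [0,[-0.4,-1,0],[0,0,0]],
    [0,[-0.4,-1,0],[0,0,0]],
    [0,[-0.4,-1,0],[0,0,0]],
  ],
)

```text
time_s: 15.93
ee_pos: [529.0, -168.3, 123.9]
ee_rot: [180.0, 0.0, 107.3]
force: [0.3, -0.2, 0.3]
gripper_width: 0.5
gripper_force: 0.0
```

```bash
python3 -c "
from h import *
chk()"
```

```text
top rect [179.   99.1] ctr [571.2 -50.1] plate ang 17.22 red ang 16.93 red mid [575.9 -48.3] off near -0.78 far 0.13
  rest-line off near -0.77 far 0.16
side rect [177.9  98.8] ctr [572.1 -48.3] plate ang 17.17 red ang 15.33 red mid [602.2 -43.8] off near 0.72 far 6.50
  rest-line off near -0.33 far 1.00
16.03 [ 528.4 -170.1  123.9] [ 0.9  0.8 -0.3]
```

Emit:
move_arm(
  motion=[
    [0,[0,0,-0.86],[0,0,0]],
    [0,[0,0,-0.86],[0,0,0]],
    [0,[0,0,-0.86],[0,0,0]],
    [0,[0,0,0],[0,0,0]],
    [0,[-0.04,0.25,0],[0,0,0]],
    [0,[-0.04,0.25,0],[0,0,0]],
    [0,[-0.04,0.25,0],[0,0,0]],
    [0,[-0.04,0.25,0],[0,0,0]],
    [0,[-0.02,0.1,0],[0,0,0]],
    [0,[-0.02,0.1,0],[0,0,0]],
    [0,[-0.02,0.1,0],[0,0,0]],
    [0,[-0.02,0.1,0],[0,0,0]],
    [0,[-0.02,0.1,0],[0,0,0]],
    [0,[-0.02,0.1,0],[0,0,0]],
    [0,[-0.02,0.1,0],[0,0,0]],
    [0,[-0.02,0.1,0],[0,0,0]],
    [0,[0,0.07,0],[0,0,0]],
    [0,[0,0,0],[0,0,0]],
  ],
)

```text
time_s: 17.53
ee_pos: [521.0, -120.6, 58.4]
ee_rot: [-179.9, 0.0, 107.3]
force: [-2.1, -4.5, 1.2]
gripper_width: 0.7
gripper_force: 2.1
```

```bash
python3 -c "
from h import *
ROI['top']=(275,425,155,325)
chk()"
```

```text
top rect [178.9  98.6] ctr [567.2 -36.5] plate ang 17.09 red ang -85.93 red mid [680.9 -26.4] off near -201.86 far -26.49
  rest-line off near 13.64 far 14.17
side rect [178.   98.9] ctr [568.1 -34.7] plate ang 17.01 red ang 15.10 red mid [594.8 -32.2] off near 1.60 far 7.60
  rest-line off near 14.15 far 14.98
17.63 [ 521.  -120.8   58.4] [-1.6 -4.1  1.3]
```

Emit:
move_arm(
  motion=[
    [0,[0,0.02,0],[0,0,0]],
    [0,[0,0,0],[0,0,0]],
  ],
)

```text
time_s: 17.8
ee_pos: [521.1, -120.4, 58.4]
ee_rot: [-180.0, 0.0, 107.3]
force: [-1.4, -5.0, 1.7]
gripper_width: 0.2
gripper_force: 2.1
```

```bash
python3 -c "
from h import *
chk()"
```

```text
top rect [178.7  99.1] ctr [567.  -36.3] plate ang 17.05 red ang -86.35 red mid [682.4 -26.8] off near -203.30 far -28.20
  rest-line off near 13.90 far 14.30
side rect [177.9  98.8] ctr [568.1 -34.6] plate ang 17.04 red ang 15.13 red mid [598.7 -30.9] off near 1.42 far 7.42
  rest-line off near 14.20 far 15.10
17.9 [ 521.1 -120.4   58.4] [-1.5 -4.7  1.6]
```

Emit:
move_arm(
  motion=[
    [0,[0.03,-0.1,0],[0,0,0]],
    [0,[0.03,-0.1,0],[0,0,0]],
    [0,[0.03,-0.1,0],[0,0,0]],
    [0,[0.03,-0.1,0],[0,0,0]],
    [0,[0.03,-0.1,0],[0,0,0]],
    [0,[0.03,-0.1,0],[0,0,0]],
    [0,[0.03,-0.1,0],[0,0,0]],
    [0,[0.05,-0.2,0],[0,0,0]],
    [0,[0.05,-0.4,0],[0,0,0]],
    [0,[0,-0.2,1],[0,0,0]],
    [0,[0,0,1],[0,0,0]],
    [0,[0,0,0.6],[0,0,0]],
    [0,[0,0,0],[0,0,0]],
  ],
)

```text
time_s: 18.98
ee_pos: [531.6, -159.0, 126.9]
ee_rot: [179.6, 0.2, 107.2]
force: [-0.1, -0.7, 0.3]
gripper_width: 0.4
gripper_force: 0.0
```

```bash
python3 -c "
from h import *
chk()
im=grab_frame('top')
cv2.imwrite('pics/p3.png',cv2.resize(im[160:330,280:440],(560,595),interpolation=cv2.INTER_CUBIC))"
```

```text
top rect [179.  99.] ctr [571.2 -49.8] plate ang 17.07 red ang 16.92 red mid [574.2 -48.9] off near -0.18 far 0.29
  rest-line off near -0.22 far 0.26
side rect [177.8  99. ] ctr [572.2 -47.9] plate ang 17.02 red ang 15.33 red mid [601.2 -44. ] off near 1.30 far 6.61
  rest-line off near 0.32 far 1.16
19.08 [ 529.2 -158.   123.6] [ 0.3 -0.5 -0.5]
```

View pics/p3.png

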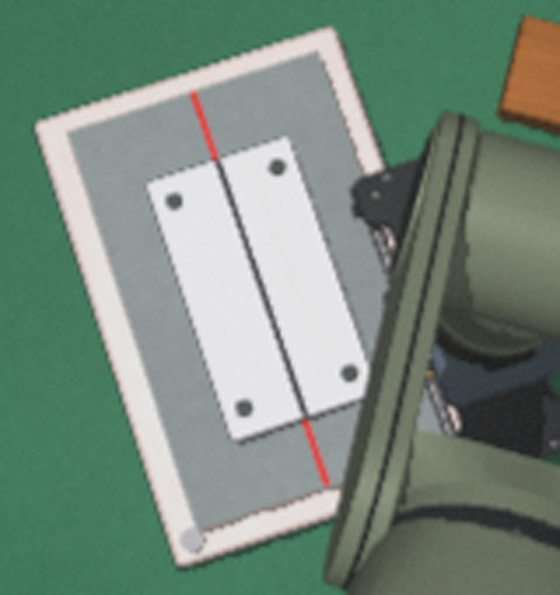

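The picture shows the black line running straight into the red line at both ends, top (217,160) and bottom (305,418). The top-view fit has both ends within 0.3 mm. Next I'll head towards the button, then re-measure with a clear view and locate the button in both views.

Emit:
move_arm(
  motion=[
    [0,[-0.2,0.95,0.1],[0,0,0]],
    [0,[-0.2,0.95,0.1],[0,0,0]],
    [0,[-0.2,0.95,0.1],[0,0,0]],
    [0,[-0.2,0.95,0.1],[0,0,0]],
    [0,[-0.2,0.95,0.1],[0,0,0]],
    [0,[-0.2,0.95,0.1],[0,0,0]],
    [0,[-0.2,0.95,0.1],[0,0,0]],
    [0,[-0.2,0.95,0.1],[0,0,0]],
    [0,[-0.2,0.95,0],[0,0,0]],
    [0,[-0.2,0.95,0],[0,0,0]],
    [0,[-0.2,0.95,0],[0,0,0]],
    [0,[-0.2,0.95,0],[0,0,0]],
    [0,[-0.2,0.95,0],[0,0,0]],
    [0,[-0.2,0.95,0],[0,0,0]],
    [0,[-0.2,0.95,0],[0,0,0]],
    [0,[0,0,0],[0,0,0]],
    [0,[0,0,0],[0,0,0]],
  ],
)

```text
time_s: 20.55
ee_pos: [453.1, 199.2, 142.1]
ee_rot: [-179.8, 0.0, 107.4]
force: [-0.6, -0.1, 0.1]
gripper_width: 0.7
gripper_force: 0.0
```

Run:
```python
from h import *
chk()
im=grab_frame('side'); p=im[405:475,360:440].astype(int)
m=((p[...,1]-np.maximum(p[...,0],p[...,2])>38)).astype(np.uint8)
_,_,st,ce=cv2.connectedComponentsWithStats(m)
for s,c in zip(st[1:],ce[1:]):
    if s[4]>50: print("side",s,c+[360,405],[cast("side",c+[360,405],z).round(1).tolist() for z in(20,30,40)])
t=grab_frame('top');cv2.imwrite('pics/p4.png',np.hstack([cv2.resize(im[120:480,230:450],(440,600)),cv2.resize(t[160:310,180:270],(360,600))]))
```

```text
top rect [179.  99.] ctr [571.2 -49.7] plate ang 17.07 red ang 16.92 red mid [576.3 -48.2] off near -0.15 far 0.30
  rest-line off near -0.13 far 0.33
side rect [178.1  99. ] ctr [572.2 -47.8] plate ang 17.00 red ang 14.18 red mid [599.6 -45.4] off near -0.07 far 8.78
  rest-line off near 0.41 far 1.19
20.65 [453.7 198.  142.5] [ 0.4  0.4 -0.1]
side [ 26  16  24  26 445] [397.94606742 433.16629213] [[[468.3, 319.5]], [[469.6, 324.3]], [[470.9, 329.0]]]
```

View pics/p4.png

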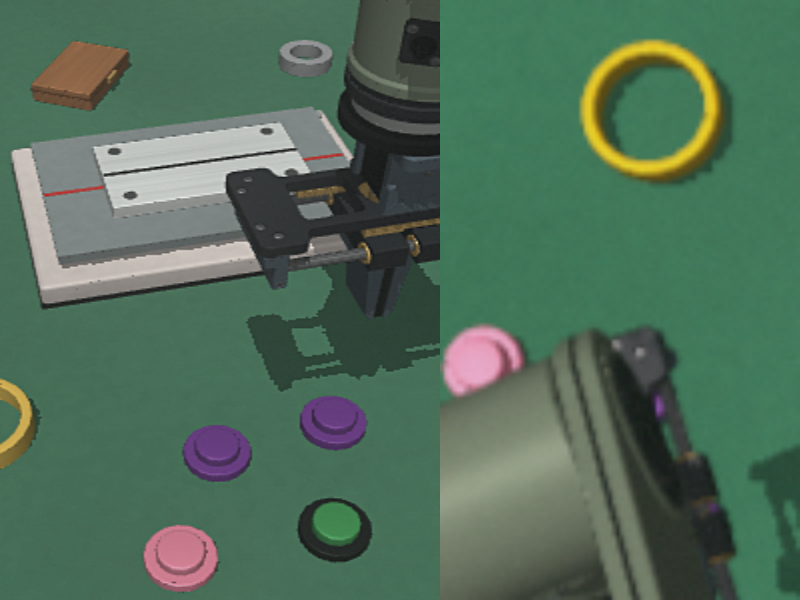

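The side view shows the plate lined up with the red segments on both sides, and the stage is otherwise undisturbed. The black-housed green button is at (335,525) in the left half. Triangulated, it lies near (468, 317) with its top at z of about 17–25. Moving above it.

Emit:
move_arm(
  motion=[
    [0,[0.115,0.95,0],[0,0,0]],
    [0,[0.115,0.95,0],[0,0,0]],
    [0,[0.115,0.95,0],[0,0,0]],
    [0,[0.115,0.95,0],[0,0,0]],
    [0,[0.115,0.95,0],[0,0,0]],
    [0,[0,0,-0.8],[0,0,0]],
    [0,[0,0,-0.8],[0,0,0]],
    [0,[0,0,-0.8],[0,0,0]],
    [0,[0,0,-0.8],[0,0,0]],
    [0,[0,0,-0.4],[0,0,0]],
    [0,[0,0,-0.4],[0,0,0]],
    [0,[0,0,0],[0,0,0]],
    [0,[0,0,0],[0,0,0]],
  ],
)

```text
time_s: 21.83
ee_pos: [468.9, 317.3, 43.6]
ee_rot: [180.0, -0.0, 107.2]
force: [0.2, 0.7, 0.4]
gripper_width: 0.2
gripper_force: 0.0
```

Run:
```python
from h import *
im=grab_frame('side');s=state();print(s["ee_pos"],s["force"])
cv2.imwrite('pics/p5.png',cv2.resize(im[340:480,320:480],(640,560)))
```

```text
[469.24726825 317.60682192  44.21245921] [0.13009629 0.57460844 0.77033812]
```

View pics/p5.png

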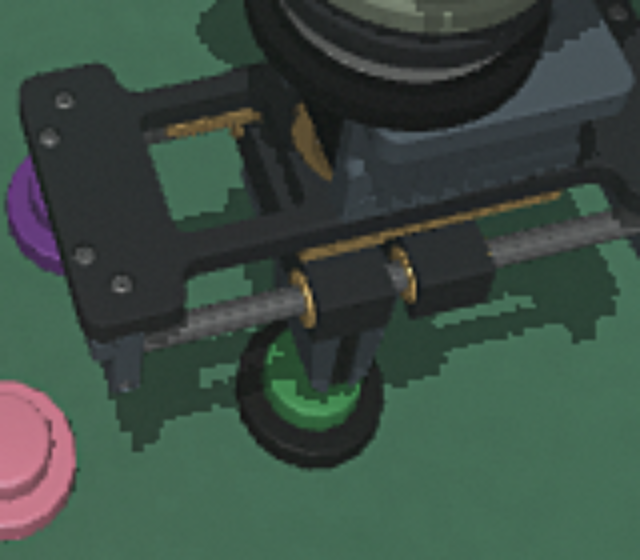

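The fingertips (320,388) stand over the green cap (312,385) and look well centred. Pressing straight down in small steps.

Emit:
move_arm(
  motion=[
    [0,[0,0,-0.2],[0,0,0]],
    [0,[0,0,-0.2],[0,0,0]],
    [0,[0,0,-0.2],[0,0,0]],
    [0,[0,0,-0.1],[0,0,0]],
    [0,[0,0,0],[0,0,0]],
  ],
)

```text
time_s: 22.3
ee_pos: [468.0, 317.2, 25.3]
ee_rot: [-179.9, 0.0, 107.3]
force: [-0.4, -1.0, -1.2]
gripper_width: 0.3
gripper_force: 0.0
```

Emit:
move_arm(
  motion=[
    [0,[0,0,-0.08],[0,0,0]],
    [0,[0,0,-0.08],[0,0,0]],
    [0,[0,0,0],[0,0,0]],
  ],
)

```text
time_s: 22.55
ee_pos: [468.6, 317.6, 21.9]
ee_rot: [180.0, -0.0, 107.3]
force: [0.1, -0.1, 2.5]
gripper_width: 0.2
gripper_force: 0.8
```

Emit:
move_arm(
  motion=[
    [0,[0,0,-0.08],[0,0,0]],
    [0,[0,0,-0.08],[0,0,0]],
    [0,[0,0,-0.04],[0,0,0]],
    [0,[0,0,0],[0,0,0]],
  ],
)

```text
time_s: 22.88
ee_pos: [468.8, 317.6, 17.2]
ee_rot: [180.0, -0.0, 107.3]
force: [-0.5, 0.1, 4.4]
gripper_width: 0.4
gripper_force: 2.1
```

Emit:
move_arm(
  motion=[
    [0,[0,0,-0.06],[0,0,0]],
    [0,[0,0,-0.06],[0,0,0]],
    [0,[0,0,0],[0,0,0]],
  ],
)

```text
time_s: 23.13
ee_pos: [468.8, 317.7, 16.1]
ee_rot: [179.9, -0.0, 107.3]
force: [-3.5, -1.9, 16.8]
gripper_width: 0.7
gripper_force: 8.4
```

Bottomed out: about 6 mm of travel, then a hard stop at 17 N. Release and back away.

Emit:
move_arm(
  motion=[
    [0,[0,0,0],[0,0,0]],
    [0,[0,0,0.2],[0,0,0]],
    [0,[0,0,0.4],[0,0,0]],
    [0,[0,0,1],[0,0,0]],
    [0,[0,0,1],[0,0,0]],
    [0,[0,0,1],[0,0,0]],
    [0,[0,0,1],[0,0,0]],
    [0,[-0.9,0.9,1],[0,0,0]],
    [0,[-0.9,0.9,0],[0,0,0]],
    [0,[-0.9,0.9,0],[0,0,0]],
    [0,[-0.9,0.9,0],[0,0,0]],
    [0,[-0.9,0.9,0],[0,0,0]],
    [0,[-0.9,0.9,0],[0,0,0]],
    [0,[-0.9,0.9,0],[0,0,0]],
    [0,[-0.9,0.9,0],[0,0,0]],
    [0,[0,0,0],[0,0,0]],
    [0,[0,0,0],[0,0,0]],
  ],
)

```text
time_s: 24.55
ee_pos: [287.3, 498.0, 153.6]
ee_rot: [-180.0, 0.1, 107.4]
force: [1.5, 0.1, 0.2]
gripper_width: 0.2
gripper_force: 0.0
```

Run:
```python
from h import *
chk()
a=grab_frame("top");b=grab_frame("side")
cv2.imwrite("pics/p6.png",np.hstack([cv2.resize(a[150:330,180:500],(400,225)),cv2.resize(b[120:480,180:440],(400,554))[:225] if 0 else cv2.resize(b[120:300,180:500],(400,225))]))
p=b[405:475,360:440].astype(int);m=((p[...,1]-np.maximum(p[...,0],p[...,2])>38)).astype(np.uint8)
_,_,st,ce=cv2.connectedComponentsWithStats(m);print([ (s.tolist(),(c+[360,405]).round(1)) for s,c in zip(st[1:],ce[1:]) if s[4]>50])
```

```text
top rect [179.   98.8] ctr [571.2 -49.7] plate ang 17.07 red ang 16.92 red mid [576.5 -48.2] off near -0.16 far 0.30
  rest-line off near -0.13 far 0.33
side rect [177.4  98.4] ctr [572.3 -47.8] plate ang 17.01 red ang 16.84 red mid [598.  -40.3] off near -0.04 far 0.50
  rest-line off near 0.38 far 1.21
24.65 [288.8 496.8 153.7] [ 0.4 -1.3 -0.1]
[([27, 17, 23, 22, 410], array([398. , 432.5]))]
```

View pics/p6.png

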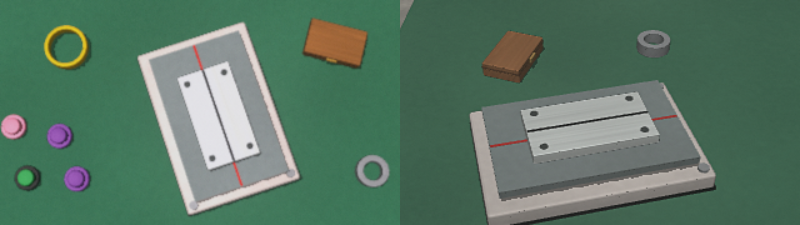

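Both cameras, with an unobstructed view, agree: near end within 0.2 mm, far end within 0.5 mm. The button is back up at side (398,432) and everything else is untouched. Handing in.

```bash
python3 -c "
from workcell import *
print(job_done())"
```

```text
the job is handed in; nothing more can be done
None
```

The job is handed in: the plate's black line lies on the red line to within about 0.5 mm at both ends by my camera measurements, and after aligning it I pressed the start button to its stop and let it go, finishing at about 25 s; no verdict was returned.

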